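# Scrub out the leaning tumbler with the bottle brush

## Robot

A 6-joint arm with a two-finger parallel gripper is mounted at the origin on a cart in front of the work surface, level with it; the furniture and walls round the work are solid. World frame = base frame: x ahead of the robot, y to its left, z up, the work surface at z = 0. Lengths are in mm, angles in rad, forces in N, time in s.
With the tool pointing down it reaches from about 350 to 975 mm from the base axis. Payload 7.1 kg.
Tool frame: the origin (TCP) lies at the centre of the arm's flange, where the gripper is bolted on; the fingertips stand 182 mm ahead of it and the grasp point (between the pads) lies 163 mm ahead of it; x points along the fingers, y is the direction in which the jaws open and shut, and the axes are right-handed (so a half turn about x gives the same grasp; the last joint's range is limited). The gripper opens to 88 mm and grips with 3 to 60 N. Pads are 20 mm wide; open, the fingers measure 115 mm over their backs; the gripper's body (75 mm by 178 mm) begins 61 mm behind the grasp point.
Start: joints at [1.176, 0.423, 1.63, -0, 1.089, -0.019], TCP at [229.354, 581.38, 404.675] pointing down, gripper open.
Joint ranges: [-3, 3], [-0.9, 2.11], [0.09, 2.58], [-1.31, 4.45], [0.11, 2.69], [-2.54, 2.54]. Speed limits (rad/s): [2.39, 2.39, 3.01, 3.14, 3.14, 3.14].

## Interface

Orientations are given as a rotation vector (axis times angle).
In Python, from workcell import readout, viewer, workorder, models gives the robot as it stands. The module is installed in compiled form; this text tells all that it offers.
- The arm moves only by the tool apply_moves, never from a script. Its argument "commands" is a list that holds one entry, the list of rows, each a list of 4 numbers: the shift along the world's x, y, z in m, then the turn about the world's z in rad. A call has 1 to 8 rows; each row is the pose to reach, as a shift and turn from the pose commanded when the call began; what a row does not reach only later rows make up. A row lasts 1/8 s, in which the tool goes at most 62.5 mm and 10.7 degrees, less where a joint would pass 70% of its speed; a pose out of reach is approached as far as the arm can. A call with a gripper value outside its range is refused whole. "gripper" is the finger opening in m, from 0 to 0.0878, set as the call begins (left out, the last holds). The fingers move at their own pace and stop on an object; the grip force is fixed at half the most. Time passes only in rows, so rows that repeat a pose let the fingers close. It gives the time, the measured TCP pose, the force and the opening at its end, in the units of the state.
- readout.get_obs(): the state, without advancing time (a new reading comes with each control period).
- viewer.get_image(name): name is "side" or "top"; returns a dict with "color" (400x640x3 uint8, red, green, blue), "vertical_fov" (degrees; the focal length in pixels is half the picture's height over the tangent of half this angle, whatever the lens; pixels are square), "cx", "cy" (the principal point, pixels), "rvec" (rotation vector, rad) and "tvec" (3), from world to camera coordinates, as OpenCV has them. Camera axes: x right, y down, z forward; pixel columns grow to the right and rows downward; lengths in mm; the calibration is good to about 2 mm. A picture is of the moment at which its call begins. There is no depth.
- workorder.close_job(): hands the job in, once; it reports no verdict.
Trained networks look in the newest picture that a camera, given by its name, has taken for a name from the list of things; names that differ only in an ending like _2 or _b are one class to them, and where a whole thing is asked for, a point or a joint stands for the part that bears it (a point fixed in the world has none). Each returns a list of dicts, best first, with "conf" (0 to 1); they miss things now and then, are a little off and sometimes report something else, mostly with a low value. They report only what shows in the picture. A call takes as long as a camera call.
- models.search_frame(camera, label): "position" ([x, y, z] in mm, in world coordinates, good to about 4 mm: the middle of the surface that is visible of it).
- models.place_of(camera, label): "position" ([x, y, z] in mm, in world coordinates, good to about 4 mm: a listed point, or the origin of a listed thing).
The state is a dict: "t": time; "qpos": joint angles; "qvel": joint speeds; "joint_torque": joint torques, N m; "ee_pos": TCP position; "orientation": TCP orientation; "ft_force": force on the tool from outside, world axes, zero at the start; "moment": the same for the moment, N m; "width": finger opening in mm.
Only numpy, scipy, OpenCV 4.12 (cv2) and the standard library are available. Lean on these libraries where they do the work, as an engineer would, in place of code of your own. Each camera call takes 0.05 s, during which the arm holds its last target.

## Task

Take the green bottle brush out of the flowered mug and scrub the inside of the blue tumbler that leans in the wire stand: feel your way gently down until the end of the brush presses on the tumbler's bottom, three times, drawing the brush at least 7 cm up between the strokes. Then set the brush down upright on the bottom of the flowered mug before you let go of it, and leave the mug standing in its place and the other things on the worktop where they are.

Things in the scene. Friction and masses are not known exactly. Their poses are not given: they have to be found in the camera images.
- brush: bottle brush, 204 mm long plus a small loop, 0.11 kg: green and white round head, 43 mm across, 68 mm long, flat end, springy along the shaft (gives 12 mm, 1.2 N a mm); steel shaft 12 mm thick; green flat-sided handle 26 mm (its x) by 20 mm (its y). Origin at the centre of the unpressed flat end; z along the brush to the handle, at z = 130 to 204 mm. Starts upright in the flowered mug.
- brush_grip (a point): point on the brush's axis in the handle, 175 mm from the head's end, where it is best gripped; same axes as the brush
- tumbler: blue tumbler, fixed in the stand, 140 mm long, 76 mm outside at the mouth, 68 at the foot, walls 4 mm (bore 68 mm at the mouth, 60 at the bottom). Origin at the centre of its underside; z along its axis out of the mouth, leaning 35 degrees, roughly to the robot. Inner bottom: a steel disc 12 to 32 mm above the underside (not known, to be felt). Bears up to 25 N.
- tumbler_mouth (a point): centre of the tumbler's mouth, 140 mm from its underside; same axes as the tumbler
- stand: fixed stand that holds the tumbler: grey base plate 190 x 130 mm, 15 mm high, with a steel wire ring round the tumbler 88 mm along its axis, wire 6 mm thick, outside the tumbler. Origin under the tumbler's foot, on the worktop; the plate spans x = -130 to 60 mm; the mouth leans to the stand's -x.
- pot: white flowered mug, loose, 0.35 kg, 90 mm high, 88 mm across; the handle points to its -y. Origin on the underside, 14.5 mm from the bowl's axis towards the handle.
- pot_in (a point): centre of the inner floor of the flowered mug, 7 mm above the worktop; z up; clear bore about 60 mm at the floor and 76 mm at the rim, which is 83 mm above this point
- drink_can: drink can, 66 mm across, 115 mm high, origin under its centre; leave it
- red_mug: red patterned mug, 90 x 122 x 87 mm, origin under its centre; leave it
- tea_jar: glass jar with yellow lid, 84 mm across, 142 mm high, origin under its centre; leave it
- key_ring: bunch of keys lying flat, 101 x 122 x 8 mm; leave it

How it is judged (in metres and radians):
On the way, in this order (a step that is already met when the one before it is completed fails the run):
1. the brush is lifted clear of the flowered mug (z of brush in the frame of pot_in above 0.085 m), for 0.1 s.
2. stroke 1: the brush, held in the fingers, presses on the inner bottom of the tumbler with more than 2 N (contact force between brush and tumbler_floor_c0 above 2 N and contact force between the fingers and brush above 1 N), for 0.1 s.
3. after stroke 1 the end of the brush is drawn up to more than 65 mm above the tumbler's underside (z of brush in the frame of tumbler above 0.065 m and contact force between brush and tumbler_floor_c0 below 0.2 N), for 0.05 s.
4. stroke 2: the brush, held in the fingers, presses on the inner bottom of the tumbler with more than 2 N (all of step 2), for 0.1 s.
5. after stroke 2 the end of the brush is drawn up to more than 65 mm above the tumbler's underside (all of step 3), for 0.05 s.
6. stroke 3: the brush, held in the fingers, presses on the inner bottom of the tumbler with more than 2 N (all of step 4), for 0.1 s.
7. the brush stands upright on the floor of the flowered mug, still held in the fingers (horizontal distance between brush and pot_in below 0.025 m and z of brush in the frame of pot_in below 0.008 m and angle between brush's own z axis and vertical below 0.2 rad and contact force between the fingers and brush above 1 N), for 0.1 s.
At the end, for the whole second after the job is handed in: the brush stands in the flowered mug, its end within 8 mm of the mug's floor and 25 mm of its centre, tilted less than 0.2 rad, released and at rest; the mug stands upright (0.1 rad) within 50 mm of where it was; the other things are where they were (horizontal distance between brush and pot_in below 0.025 m and z of brush in the frame of pot_in below 0.008 m and angle between brush's own z axis and vertical below 0.2 rad and contact force between the fingers and brush below 0.1 N and linear speed of brush below 0.02 m/s and angle between pot's own z axis and vertical below 0.1 rad and distance of pot from where it was at the start of the episode below 0.05 m); the robot touches nothing.
It fails at once if the brush bears on the tumbler with more than 25 N (contact force between brush and tumbler above 25 N).
It fails at once if the arm or fingers hit the tumbler or its stand with more than 15 N (contact force between any of the arm, the fingers and stand above 15 N).
It fails at once if the flowered mug is tipped more than 0.35 rad (angle between pot's own z axis and vertical above 0.35 rad).
It fails at once if another thing on the worktop is moved more than 30 mm or tipped over (distance of any of drink_can, red_mug, tea_jar, key_ring from where it was at the start of the episode above 0.03 m or angle between any of drink_can, red_mug, tea_jar's own z axis and vertical above 0.4 rad).
It also fails if it takes over 56 s, if anything falls off the work surface, if the arm or the gripper's body presses on something with over 40 N, if the wrist force passes 120 N, or if a joint passes its speed limit or range.

## Working session

There is one attempt and no reset: what is moved stays moved. The work goes in short steps, Python scripts to look and compute and a tool call to move; the robot and the scene stay as the last step left them, time stands still between calls to the robot, and variables do not carry over. Pictures are saved under pics/ and viewed, and the job is handed in when it is done.

Besides the shell and the picture viewer there is one more tool, called after "Request:" as name(argument=value, ...) on one line, values as JSON. apply_moves: Moves the arm, as the interface text tells. Its arguments: {"type":"object","properties":{"commands":{"type":"array","items":{"type":"array","items":{"type":"array","items":{"type":"number"}}}},"gripper":{"type":"number"}},"required":["commands"]}

```bash
mkdir -p pics; ls
cat > h.py <<'E'
import numpy as np, cv2
from workcell import readout, viewer, workorder, models
def snap(cam,fn):
    im=viewer.get_image(cam); cv2.imwrite('pics/'+fn,im['color'][:,:,::-1]); return im
def cam(im):
    f=200/np.tan(np.radians(im['vertical_fov'])/2)
    K=np.array([[f,0,im['cx']],[0,f,im['cy']],[0,0,1]])
    R=cv2.Rodrigues(np.array(im['rvec'],float))[0]; t=np.array(im['tvec'],float).ravel()
    return K,R,t
def proj(im,P):
    K,R,t=cam(im); p=(K@(R@np.atleast_2d(P).T+t[:,None])); return (p[:2]/p[2]).T
def ray(im,uv):
    K,R,t=cam(im); d=R.T@np.linalg.inv(K)@np.array([uv[0],uv[1],1.]); return -R.T@t, d/np.linalg.norm(d)
E
python3 - <<'E'
from h import *
o=readout.get_obs()
for k,v in o.items(): print(k,np.round(v,3))
a=snap('side','s0.png'); b=snap('top','t0.png')
for c in (a,b): print(c['vertical_fov'],c['cx'],c['cy'],c['rvec'],c['tvec'], ray(c,(320,200))[0])
for cm in('side','top'):
  for n in ['brush','brush_grip','tumbler','tumbler_mouth','stand','pot','pot_in']:
    print(cm,n,[(np.round(r['position']),round(r['conf'],2)) for r in models.place_of(cm,n)][:3])
E
```

```text
pics
t 0.0
qpos [ 1.176  0.424  1.631  0.     1.089 -0.019]
qvel [-0.001 -0.    -0.001 -0.001 -0.     0.   ]
joint_torque [ 0.0000e+00 -5.4461e+01 -2.7367e+01  6.4000e-02  2.3000e-02 -0.0000e+00]
ee_pos [229.242 581.156 403.89 ]
orientation [ 0.294  1.551 -0.296]
ft_force [-0.16   0.292 -0.618]
moment [ 0.013  0.021 -0.   ]
width 88.431
46.59788854601285 318.14482227949617 209.190906848642 [ 1.91247952 -1.54937358  0.6210234 ] [-152.87657077  489.74117511  849.75923003] [-204.75749357 -210.53222194  948.1871998 ]
56.39492427112787 320.0602328487752 198.77804008130337 [ 2.18362757 -2.18709714  0.07236521] [ -24.69129461  571.41752713 1062.89819146] [ 497.19450404  -28.11609809 1099.49412274]
side brush [(array([457., 182.,   8.]), 0.89)]
side brush_grip [(array([462., 177., 187.]), 0.82)]
side tumbler [(array([615., -54.,  35.]), 0.63)]
side tumbler_mouth [(array([534., -70., 150.]), 0.81)]
side stand [(array([618., -49.,   4.]), 0.69)]
side pot [(array([456., 165.,   3.]), 0.6)]
side pot_in [(array([458., 183.,   5.]), 0.74)]
top brush [(array([455., 181.,   6.]), 0.66), (array([533., -70., 152.]), 0.57)]
top brush_grip [(array([456., 175., 181.]), 0.82)]
top tumbler [(array([616., -59.,  30.]), 0.92)]
top tumbler_mouth [(array([532., -70., 147.]), 0.85)]
top stand [(array([614., -54.,  -0.]), 0.7)]
top pot [(array([460., 166.,   2.]), 0.87), (array([ 693., -290.,    1.]), 0.38)]
top pot_in [(array([456., 187.,  10.]), 0.66)]
```

View pics/s0.png

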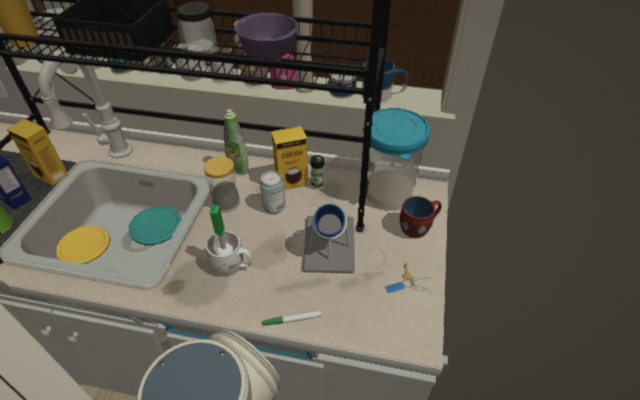

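View pics/t0.png

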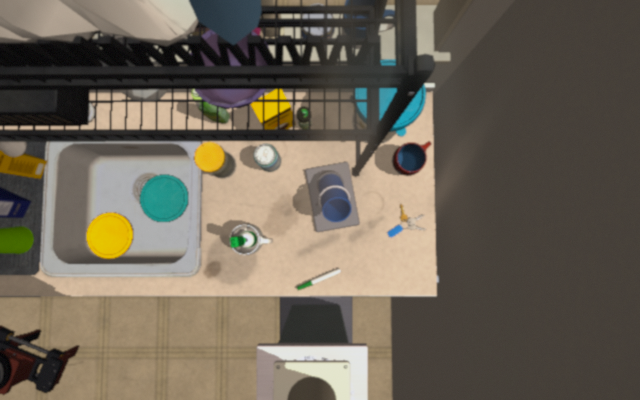

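Run:
```python
from h import *
a=cv2.imread('pics/s0.png'); b=cv2.imread('pics/t0.png')
c1=cv2.resize(a[180:290,180:380],None,fx=3.6,fy=3.6,interpolation=3)
c2=cv2.resize(b[140:260,210:390],None,fx=4,fy=4,interpolation=3)
cv2.imwrite('pics/s0z.png',c1);cv2.imwrite('pics/t0z.png',c2)
o=readout.get_obs(); R=cv2.Rodrigues(np.array(o['orientation']))[0]; print(np.round(R,3))
print(o['t'])
for n in ('drink_can','red_mug','tea_jar','key_ring'):
    print(n,[(np.round(r['position']),round(r['conf'],2)) for r in models.place_of('top',n)][:2])
```

```text
[[ 0.     0.367  0.93 ]
 [ 0.     0.93  -0.367]
 [-1.     0.     0.   ]]
0.8
drink_can [(array([681., 120.,   1.]), 0.63)]
red_mug [(array([ 692., -292.,    3.]), 0.83)]
tea_jar [(array([677., 265.,  -3.]), 0.9), (array([686., 121.,   1.]), 0.51)]
key_ring [(array([ 504., -268.,   -4.]), 0.84), (array([680., 264.,  -0.]), 0.68)]
```

View pics/s0z.png

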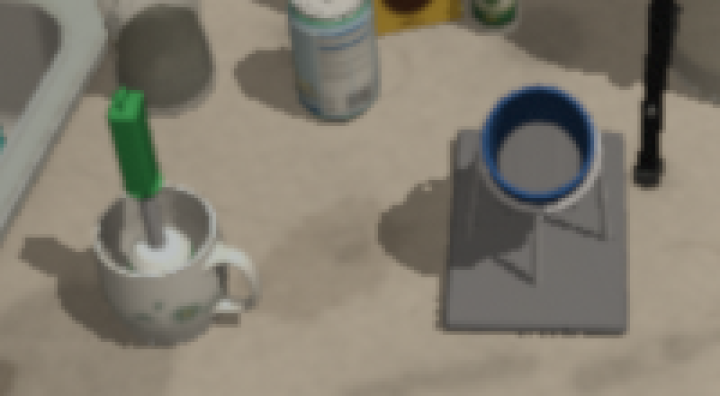

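View pics/t0z.png

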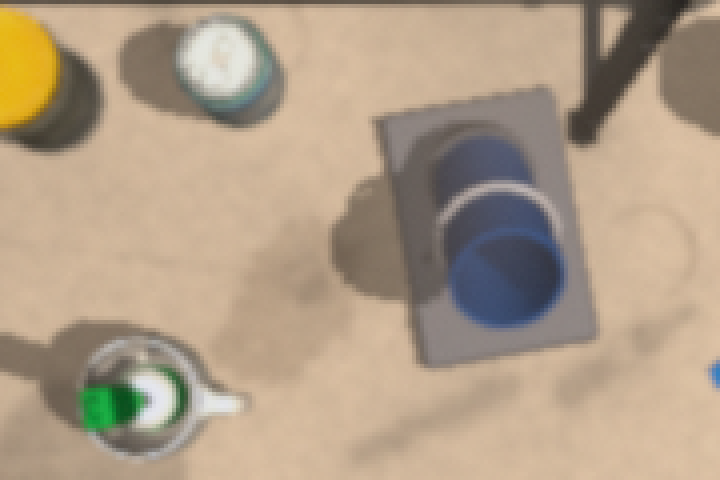

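Run:
```python
from h import *
b=cv2.imread('pics/t0.png');a=cv2.imread('pics/s0.png')
cv2.imwrite('pics/h.png',np.hstack([cv2.resize(b[225:255,225:265],None,fx=10,fy=10,interpolation=0),cv2.resize(a[200:230,200:240],None,fx=10,fy=10,interpolation=0)]))
t=viewer.get_image('top'); s=viewer.get_image('side')
def at(im,uv,z):
    c,d=ray(im,uv); return c+d*(z-c[2])/d[2]
for uv in [(378,118),(425,365),(597,338),(552,90)]:
    print('plate top',at(t,(210+uv[0]/4,140+uv[1]/4),15))
for uv in [(445,328),(626,330),(622,135),(452,135)]:
    print('plate side',at(s,(180+uv[0]/3.6,180+uv[1]/3.6),15))
print('leg',at(t,(210+583/4,140+130/4),10),at(s,(180+648/3.6,180+175/3.6),5))
print('bar at row135',[at(t,(330,137),z)for z in (300,400,500,600)])
```

```text
plate top [657.75890513  19.87670566  15.        ]
plate top [477.4236488  -14.40847379  15.        ]
plate top [ 496.74329855 -139.1092631    15.        ]
plate top [ 678.21279213 -107.69877998   15.        ]
plate side [468.38405581 -18.20205791  15.        ]
plate side [ 492.21631544 -140.85798357   15.        ]
plate side [ 674.4140908  -108.47325073   15.        ]
plate side [648.03742264  19.28799839  15.        ]
leg [ 649.32627472 -130.65758953   10.        ] [ 646.63058564 -133.34321402    5.        ]
bar at row135 [array([686.6273276 , -48.05205982, 300.        ]), array([662.93324178, -45.5584878 , 400.        ]), array([639.23915596, -43.06491578, 500.        ]), array([615.54507014, -40.57134377, 600.        ])]
```

View pics/h.png

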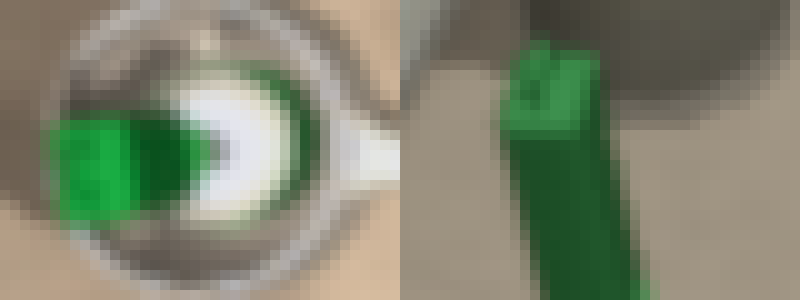

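Run:
```python
from h import *
t=viewer.get_image('top'); s=viewer.get_image('side')
def at(im,uv,z):
    c,d=ray(im,uv); return c+d*(z-c[2])/d[2]
print(at(t,(234.2,242),211),at(s,(215.3,209),211))
for P in ([457,183,7],[459,176,184],[460,176,211]): print(proj(t,P),proj(s,P))
for r in ('side','top','side','top'):
  print([np.round(models.place_of(r,n)[0]['position'],1) for n in ('brush','brush_grip','pot_in')])
print(readout.get_obs()['t'])
```

```text
[455.89633586 177.58742332 211.        ] [453.59432235 174.19828008 211.        ]
[[248.58631008 238.32901252]] [[225.98756911 263.53143048]]
[[237.43274086 240.2011372 ]] [[217.40780557 215.51690416]]
[[234.89396586 240.25833355]] [[215.57849779 206.8834285 ]]
[array([458. , 177.3,   8.2]), array([456.9, 177.5, 183.4]), array([458.3, 181.5,   2.8])]
[array([453.8, 180.1,   5. ]), array([458.2, 177.5, 179. ]), array([454. , 180.8,  10.7])]
[array([458. , 177.3,   8.2]), array([456.9, 177.5, 183.4]), array([458.3, 181.5,   2.8])]
[array([453.8, 180.1,   5. ]), array([458.2, 177.5, 179. ]), array([454. , 180.8,  10.7])]
1.8
```

Request:
apply_moves(commands=[[[0.03, -0.05, 0.01, 0.05], [0.06, -0.11, 0.02, 0.15], [0.09, -0.165, 0.03, 0.25], [0.12, -0.22, 0.03, 0.35], [0.15, -0.275, 0.03, 0.45], [0.18, -0.325, 0.03, 0.55], [0.21, -0.37, 0.03, 0.557], [0.229, -0.4, 0.03, 0.557]]])

```text
t: 2.8
ee_pos: [459.4, 179.2, 435.0]
orientation: [-0.141, 1.565, 0.141]
ft_force: [-0.0, -0.8, 0.3]
width: 88.3
```

Request:
apply_moves(commands=[[[-0.001, -0.001, -0.03, 0], [-0.002, -0.002, -0.06, 0], [-0.002, -0.002, -0.09, 0], [-0.002, -0.002, -0.09, 0]]])

```text
t: 3.3
ee_pos: [455.7, 179.1, 343.1]
orientation: [-0.143, 1.57, 0.141]
ft_force: [0.2, 0.3, -0.3]
width: 87.8
```

Run:
```python
from h import *
a=snap('side','s1.png'); b=snap('top','t1.png')
cv2.imwrite('pics/g1.png',np.hstack([cv2.resize(a['color'][170:290,160:280,::-1],None,fx=3.3,fy=3.3),cv2.resize(b['color'][190:290,200:300,::-1],None,fx=3.96,fy=3.96)]))
```

```text
(no output)
```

View pics/g1.png

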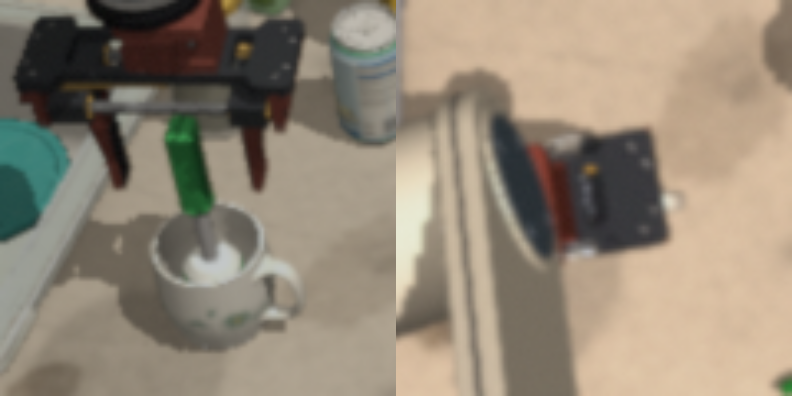

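The handle (about (187,165) in the left crop) stands between the fingers. I'll close on it.

Request:
apply_moves(commands=[[[0, 0, 0, 0], [0, 0, 0, 0], [0, 0, 0, 0], [0, 0, 0, 0], [0, 0, 0, 0], [0, 0, 0, 0]]], gripper=0.0)

```text
t: 4.15
ee_pos: [456.3, 179.4, 344.7]
orientation: [-0.142, 1.566, 0.142]
ft_force: [0.1, -0.7, -0.1]
width: 31.2
```

Request:
apply_moves(commands=[[[0, 0, 0, 0], [0, 0, 0, 0], [0, 0, 0, 0]]])

```text
t: 4.53
ee_pos: [456.3, 179.4, 344.7]
orientation: [-0.142, 1.566, 0.142]
ft_force: [-0.5, -0.0, 0.5]
width: 19.8
```

Width 19.8 mm, so it is gripped on the 20 mm faces. Next I lift straight up.

Request:
apply_moves(commands=[[[0, 0, 0.03, 0], [0, 0, 0.08, 0], [0, 0, 0.13, 0], [0, 0, 0.18, 0], [0, 0, 0.21, 0], [0, 0, 0.21, 0]]])

```text
t: 5.28
ee_pos: [456.5, 179.4, 556.7]
orientation: [-0.141, 1.562, 0.143]
ft_force: [-0.6, 0.2, -1.5]
width: 20.1
```

Run:
```python
from h import *
a=snap('side','s2.png'); 
for n in ('brush','brush_grip','pot','pot_in','tumbler_mouth','tumbler'): print(n,[(np.round(r['position'],1),round(r['conf'],2)) for r in models.place_of('side',n)][:2])
o=readout.get_obs();print(o['ee_pos'],o['ft_force'],o['moment'],o['t'])
```

```text
brush [(array([462.6, 180.1, 219.7]), 0.9)]
brush_grip [(array([456.3, 177.1, 396.9]), 0.8)]
pot [(array([456.8, 163. ,   4.6]), 0.95)]
pot_in [(array([456.3, 182.5,   3.2]), 0.98)]
tumbler_mouth [(array([534.7, -66.2, 149.8]), 0.9), (array([ 508.3, -272. ,   -0.8]), 0.58)]
tumbler [(array([614.1, -55.4,  34.3]), 0.76), (array([459.5, 177.6, 397.3]), 0.74)]
[456.28837163 179.36157455 553.29586533] [-0.28687243 -0.49321098 -1.00761307] [ 0.04298983 -0.0116144   0.05978683] 5.625
```

View pics/s2.png

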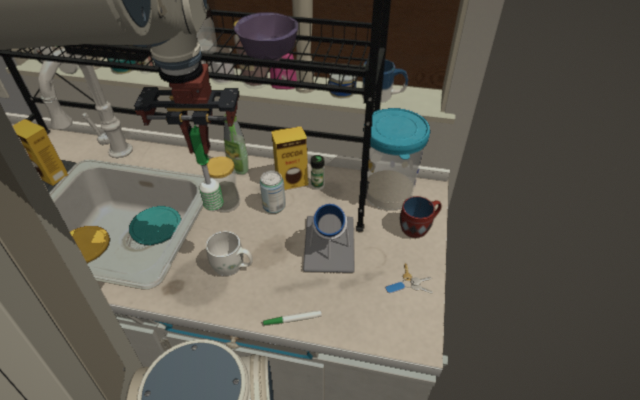

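Request:
apply_moves(commands=[[[0.01, -0.04, 0, 0], [0.025, -0.08, 0, 0], [0.04, -0.12, 0, 0], [0.055, -0.16, 0, 0], [0.068, -0.2, 0, 0], [0.078, -0.235, 0, 0], [0.08, -0.248, 0, 0], [0.08, -0.248, 0, 0]]])

```text
t: 6.62
ee_pos: [536.3, -68.9, 554.0]
orientation: [-0.141, 1.567, 0.142]
ft_force: [0.0, -0.3, -1.9]
width: 19.9
```

```bash
cat > look.py <<'E'
from h import *
import sys
tag=sys.argv[1]
a=snap('side','s%s.png'%tag); b=snap('top','t%s.png'%tag)
cv2.imwrite('pics/g%s.png'%tag,np.hstack([cv2.resize(a['color'][120:280,250:410,::-1],None,fx=2.5,fy=2.5),cv2.resize(b['color'][130:260,260:390,::-1],None,fx=3.08,fy=3.08)])[:398])
u=np.array([.9836,.18]);M=np.array([534.8,-69.5])
for c in('side','top'):
  for n in sys.argv[2:] or ('brush','brush_grip'):
    for r in models.place_of(c,n)[:1]:
      p=np.array(r['position']); q=p[:2]-M
      print(c,n,np.round(p,1),round(r['conf'],2),'h,l,z',np.round([q@u,q@[-u[1],u[0]],p[2]],1))
o=readout.get_obs();p=np.array(o['ee_pos']);q=p[:2]-M
print('grip h,l,z',np.round([q@u,q@[-u[1],u[0]],p[2]-163],1),np.round(p,1),np.round(o['ft_force'],1),np.round(o['moment'],2),o['t'],o['width'])
E
python3 look.py 3
```

```text
side brush [540.1 -69.8 218.3] 0.82 h,l,z [  5.2  -1.2 218.3]
side brush_grip [538.8 -70.1 394.8] 0.88 h,l,z [  3.8  -1.3 394.8]
grip h,l,z [  1.7   1.5 391.8] [536.2 -67.7 554.8] [-0.6  0.3 -1. ] [ 0.03  0.   -0.02] 6.925 19.954487501246117
```

View pics/g3.png

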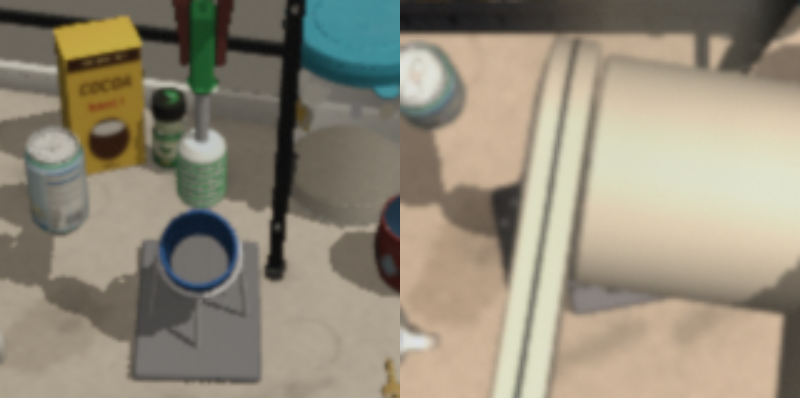

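Request:
apply_moves(commands=[[[0, 0, -0.03, 0], [0, -0.001, -0.055, 0], [0, -0.001, -0.07, 0], [0, -0.001, -0.08, 0], [0, -0.001, -0.088, 0], [0, -0.001, -0.088, 0]]])

```text
t: 7.68
ee_pos: [536.4, -69.6, 466.5]
orientation: [-0.142, 1.566, 0.142]
ft_force: [0.2, 0.2, -1.3]
width: 20.1
```

```bash
python3 look.py 4
```

```text
side brush [ 6.857e+02  1.252e+02 -6.000e-01] 0.73 h,l,z [183.5 164.3  -0.6]
side brush_grip [537.7 -68.9 305.2] 0.73 h,l,z [3.000e+00 1.000e-01 3.052e+02]
top brush_grip [459.3 181.9   9.7] 0.71 h,l,z [-29.  260.9   9.7]
grip h,l,z [  1.6  -0.5 304.2] [536.4 -69.7 467.2] [-0.4 -1.  -1.4] [ 0.01 -0.03 -0.04] 7.975 19.91669915514341
```

View pics/g4.png

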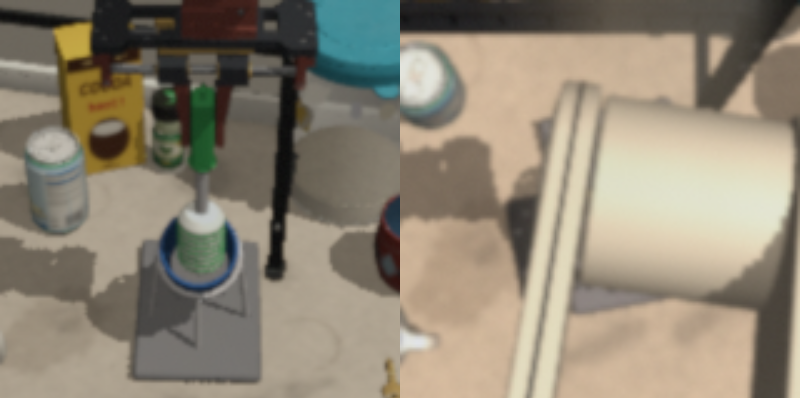

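Request:
apply_moves(commands=[[[0, 0, -0.006, 0], [0, 0, -0.012, 0], [-0.01, -0.002, -0.012, 0], [-0.02, -0.0036, -0.012, 0], [-0.03, -0.0055, -0.012, 0], [-0.03, -0.0055, -0.012, 0]]])

```text
t: 8.72
ee_pos: [505.4, -75.3, 455.0]
orientation: [-0.142, 1.567, 0.142]
ft_force: [0.2, 0.4, 0.9]
width: 20.0
```

```bash
python3 look.py 5
```

```text
side brush [538.9 -69.4 120.9] 0.7 h,l,z [  4.1  -0.6 120.9]
side brush_grip [511.6 -77.9 296.7] 0.88 h,l,z [-24.3  -4.1 296.7]
top brush [4.589e+02 1.675e+02 4.000e-01] 0.23 h,l,z [-32.  246.8   0.4]
grip h,l,z [-29.1  -0.4 291.4] [506.3 -75.1 454.4] [-0.1 -0.6 -0.8] [ 0.02 -0.06  0.03] 9.025 19.866054027261598
```

View pics/g5.png

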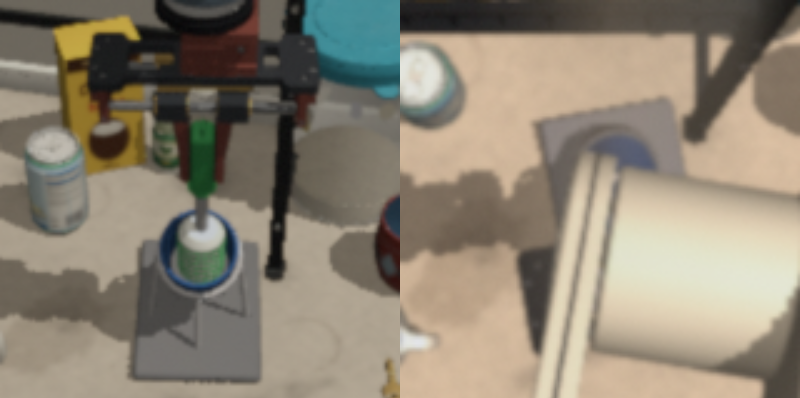

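Request:
apply_moves(commands=[[[-0.015, -0.0027, -0.002, 0], [-0.03, -0.0055, -0.006, 0], [-0.045, -0.0082, -0.011, 0], [-0.06, -0.011, -0.018, 0], [-0.07, -0.0128, -0.023, 0], [-0.07, -0.0128, -0.023, 0]]])

```text
t: 9.78
ee_pos: [435.1, -88.0, 430.9]
orientation: [-0.141, 1.569, 0.142]
ft_force: [0.7, -0.6, -1.5]
width: 19.8
```

```bash
python3 look.py 6
```

```text
side brush [540.9 -70.7 123.4] 0.67 h,l,z [  5.8  -2.3 123.4]
side brush_grip [449.3 -83.9 273.5] 0.53 h,l,z [-86.7   1.2 273.5]
top brush [538.4 -66.6 121. ] 0.66 h,l,z [  4.1   2.2 121. ]
top brush_grip [ 690.6 -288.9    4. ] 0.61 h,l,z [ 113.8 -243.8    4. ]
grip h,l,z [-100.1   -0.3  268.4] [436.4 -87.9 431.4] [ 0.3  0.  -1.2] [-0.    0.02 -0.02] 10.075 19.636954754246986
```

View pics/g6.png

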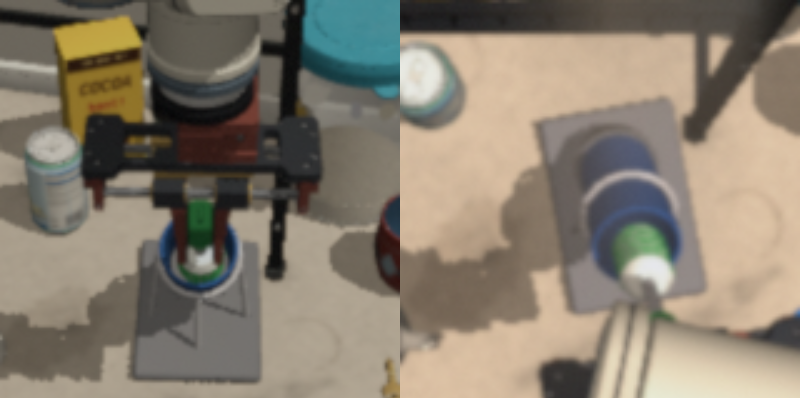

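Request:
apply_moves(commands=[[[0.0065, 0.0012, 0.0046, 0], [0.0122, 0.0022, -0.0035, 0], [0.0178, 0.0033, -0.0118, 0], [0.0235, 0.0043, -0.02, 0], [0.029, 0.0053, -0.0282, 0], [0.0335, 0.0062, -0.034, 0], [0.0375, 0.0069, -0.0404, 0], [0.0375, 0.0069, -0.0404, 0]]])

```text
t: 11.08
ee_pos: [474.0, -81.0, 390.8]
orientation: [-0.142, 1.567, 0.143]
ft_force: [0.9, -0.5, -0.7]
width: 20.0
```

```bash
python3 look.py 7
```

```text
side brush_grip [488.8 -78.9 236.8] 0.82 h,l,z [-46.9  -1.  236.8]
top brush [577.7 -61.4  84.5] 0.47 h,l,z [43.7  0.2 84.5]
grip h,l,z [-62.1  -0.4 228.5] [473.8 -81.1 391.5] [-0.1 -0.7 -1.6] [0.02 0.04 0.02] 11.375 20.041931767446513
```

View pics/g7.png

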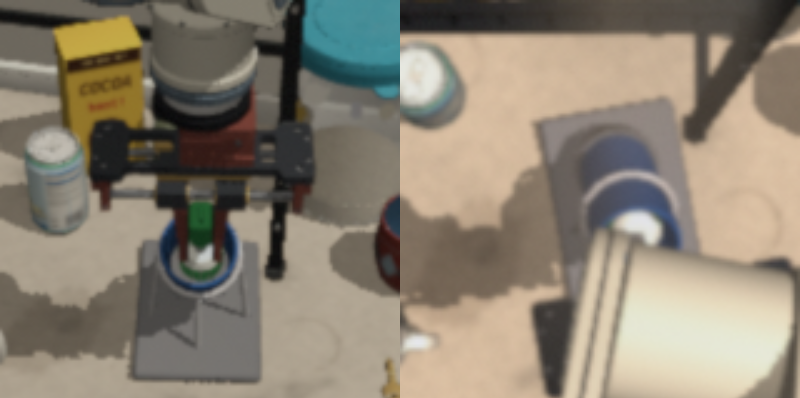

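Request:
apply_moves(commands=[[[0.006, 0.001, -0.0065, 0], [0.0115, 0.0021, -0.0125, 0], [0.0155, 0.0028, -0.0175, 0], [0.0183, 0.0033, -0.0212, 0], [0.0183, 0.0033, -0.0212, 0]]])

```text
t: 12.0
ee_pos: [492.3, -77.7, 369.6]
orientation: [-0.142, 1.567, 0.143]
ft_force: [-0.2, 0.6, -0.8]
width: 19.5
```

Request:
apply_moves(commands=[[[0.0023, 0.0004, -0.0033, 0], [0.0034, 0.0006, -0.0049, 0], [0.0034, 0.0006, -0.0049, 0]]])

```text
t: 12.38
ee_pos: [495.6, -77.1, 365.3]
orientation: [-0.142, 1.566, 0.142]
ft_force: [-0.1, -0.4, 0.7]
width: 19.9
```

Request:
apply_moves(commands=[[[0.0011, 0.0002, -0.0016, 0], [0.0023, 0.0004, -0.0033, 0], [0.0023, 0.0004, -0.0033, 0]]])

```text
t: 12.75
ee_pos: [497.8, -76.7, 361.9]
orientation: [-0.142, 1.567, 0.142]
ft_force: [-3.9, -1.1, 4.6]
width: 19.5
```

Request:
apply_moves(commands=[[[0.0011, 0.0002, -0.0016, 0], [0.0023, 0.0004, -0.0033, 0], [0.0023, 0.0004, -0.0033, 0]]])

```text
t: 13.12
ee_pos: [499.9, -76.4, 358.7]
orientation: [-0.142, 1.567, 0.142]
ft_force: [-6.4, -0.7, 8.3]
width: 20.0
```

Request:
apply_moves(commands=[[[-0.008, -0.0015, 0.0116, 0], [-0.018, -0.0033, 0.0261, 0], [-0.03, -0.0055, 0.0435, 0], [-0.04, -0.0073, 0.058, 0], [-0.048, -0.0088, 0.0696, 0], [-0.048, -0.0088, 0.0696, 0]]])

```text
t: 13.88
ee_pos: [451.9, -85.3, 429.2]
orientation: [-0.142, 1.564, 0.141]
ft_force: [-0.4, 0.8, -1.0]
width: 19.5
```

```bash
python3 look.py 8
```

```text
side brush [557.9 -66.6 124.8] 0.78 h,l,z [ 23.2  -1.3 124.8]
side brush_grip [468.6 -84.3 274.8] 0.93 h,l,z [-67.8  -2.6 274.8]
top brush [556.1 -65.1 122. ] 0.54 h,l,z [ 21.7   0.5 122. ]
grip h,l,z [-84.   -0.5 264.6] [452.3 -85.1 427.6] [-1.3 -0.4 -1.7] [0.01 0.06 0.03] 14.175 19.84194363414812
```

View pics/g8.png

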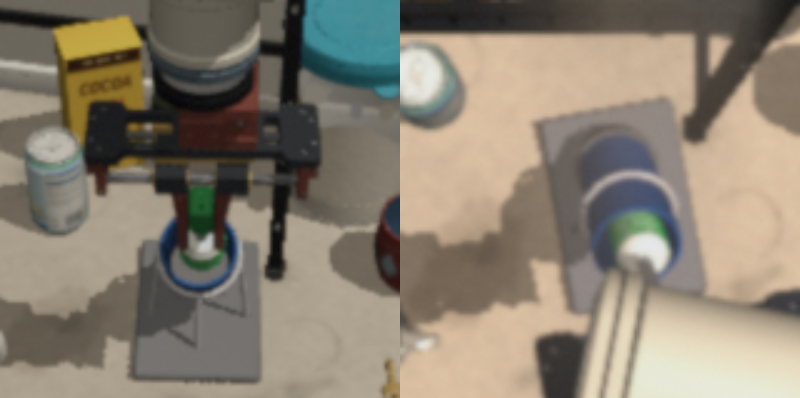

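Request:
apply_moves(commands=[[[0.01, 0.0018, -0.0145, 0], [0.021, 0.0039, -0.0305, 0], [0.031, 0.0057, -0.045, 0], [0.038, 0.007, -0.0551, 0], [0.042, 0.0077, -0.061, 0], [0.0457, 0.0084, -0.0663, 0], [0.0457, 0.0084, -0.0663, 0], [0.0457, 0.0084, -0.0663, 0]]])

```text
t: 15.18
ee_pos: [497.4, -76.8, 362.2]
orientation: [-0.142, 1.567, 0.142]
ft_force: [-3.8, -0.7, 2.9]
width: 20.2
```

Request:
apply_moves(commands=[[[0.0012, 0.0002, -0.0017, 0], [0.0012, 0.0002, -0.0017, 0], [0.0012, 0.0002, -0.0017, 0]]])

```text
t: 15.55
ee_pos: [498.4, -76.6, 360.6]
orientation: [-0.142, 1.567, 0.142]
ft_force: [-5.9, -0.5, 5.5]
width: 19.9
```

Request:
apply_moves(commands=[[[-0.008, -0.0015, 0.0116, 0], [-0.018, -0.0033, 0.0261, 0], [-0.03, -0.0055, 0.0435, 0], [-0.04, -0.0073, 0.058, 0], [-0.0469, -0.0086, 0.068, 0], [-0.0469, -0.0086, 0.068, 0]]])

```text
t: 16.3
ee_pos: [451.9, -85.2, 429.2]
orientation: [-0.142, 1.564, 0.142]
ft_force: [1.7, -0.1, -1.4]
width: 19.9
```

```bash
python3 look.py 9
```

```text
side brush [561.7 -65.3 125.5] 0.85 h,l,z [ 27.2  -0.7 125.5]
side brush_grip [467.3 -85.1 273.8] 0.57 h,l,z [-69.2  -3.2 273.8]
top brush [556.7 -64.7 122.1] 0.93 h,l,z [ 22.4   0.8 122.1]
grip h,l,z [-83.9  -0.4 264.6] [452.3 -85.1 427.6] [-0.5 -0.2 -2. ] [-0.04  0.01 -0.01] 16.6 20.043205065963924
```

Same start point as before, so I run stroke 3.

Request:
apply_moves(commands=[[[0.01, 0.0018, -0.0145, 0], [0.021, 0.0039, -0.0305, 0], [0.031, 0.0057, -0.045, 0], [0.038, 0.007, -0.0551, 0], [0.042, 0.0077, -0.061, 0], [0.0457, 0.0084, -0.0663, 0], [0.0469, 0.0086, -0.068, 0], [0.0469, 0.0086, -0.068, 0]]])

```text
t: 17.6
ee_pos: [498.5, -76.6, 360.5]
orientation: [-0.142, 1.568, 0.142]
ft_force: [-5.3, -0.3, 4.8]
width: 19.7
```

Request:
apply_moves(commands=[[[0.0006, 0.0001, -0.0009, 0], [0.0006, 0.0001, -0.0009, 0], [0.0006, 0.0001, -0.0009, 0]]])

```text
t: 17.98
ee_pos: [498.9, -76.5, 359.8]
orientation: [-0.142, 1.567, 0.142]
ft_force: [-5.8, -2.0, 6.4]
width: 19.7
```

Request:
apply_moves(commands=[[[-0.008, -0.0015, 0.0116, 0], [-0.018, -0.0033, 0.0261, 0], [-0.03, -0.0055, 0.0435, 0], [-0.04, -0.0073, 0.058, 0], [-0.0475, -0.0087, 0.0689, 0], [-0.0475, -0.0087, 0.0689, 0]]])

```text
t: 18.73
ee_pos: [451.9, -85.3, 429.2]
orientation: [-0.142, 1.564, 0.141]
ft_force: [-0.0, -0.8, -0.7]
width: 19.8
```

Request:
apply_moves(commands=[[[0.012, 0.0022, 0.011, 0], [0.0236, 0.0043, 0.02, 0], [0.038, 0.007, 0.028, 0], [0.053, 0.0097, 0.035, 0], [0.053, 0.0097, 0.035, 0]]])

```text
t: 19.35
ee_pos: [506.8, -75.2, 463.8]
orientation: [-0.143, 1.564, 0.142]
ft_force: [-0.1, -0.1, -1.7]
width: 19.4
```

```bash
python3 look.py 10
```

```text
side brush [551.9 -64.4 133. ] 0.69 h,l,z [ 17.7   1.9 133. ]
top brush_grip [676.4 263.8  -4.1] 0.63 h,l,z [199.3 302.3  -4.1]
grip h,l,z [-30.3  -0.5 300.3] [505.1 -75.5 463.3] [-0.1 -0.4 -0.9] [ 0.03 -0.01  0.  ] 19.65 20.107599595471033
```

View pics/g10.png

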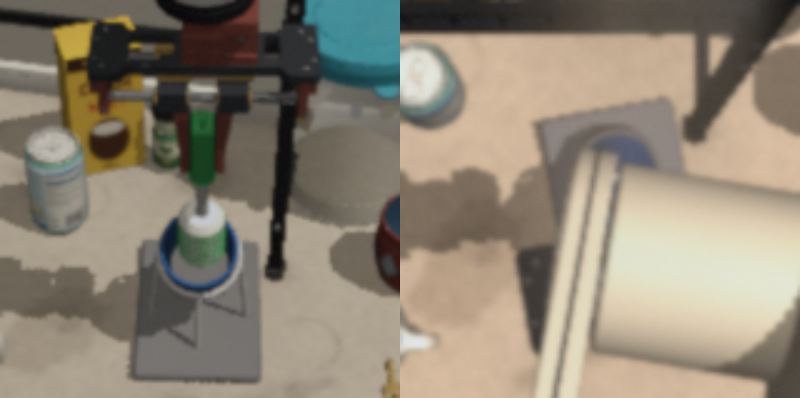

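Request:
apply_moves(commands=[[[0.012, 0.0022, 0.003, 0], [0.024, 0.0044, 0.005, 0], [0.034, 0.0062, 0.005, 0], [0.038, 0.0069, 0.005, 0], [0.038, 0.0069, 0.005, 0]]])

```text
t: 20.27
ee_pos: [543.5, -68.4, 468.0]
orientation: [-0.142, 1.566, 0.142]
ft_force: [-2.4, -1.1, -1.3]
width: 19.8
```

```bash
python3 look.py 11
```

```text
side brush [543.8 -66.7 132.9] 0.91 h,l,z [  9.4   1.1 132.9]
side brush_grip [545.2 -66.4 305.1] 0.9 h,l,z [ 10.8   1.2 305.1]
top brush_grip [ 5.069e+02 -2.674e+02  2.000e-01] 0.57 h,l,z [ -63.1 -189.6    0.2]
grip h,l,z [  8.4  -0.6 305.2] [543.2 -68.5 468.2] [-0.7 -0.4 -1.9] [0.06 0.39 0.03] 20.575 20.12198672011905
```

View pics/g11.png

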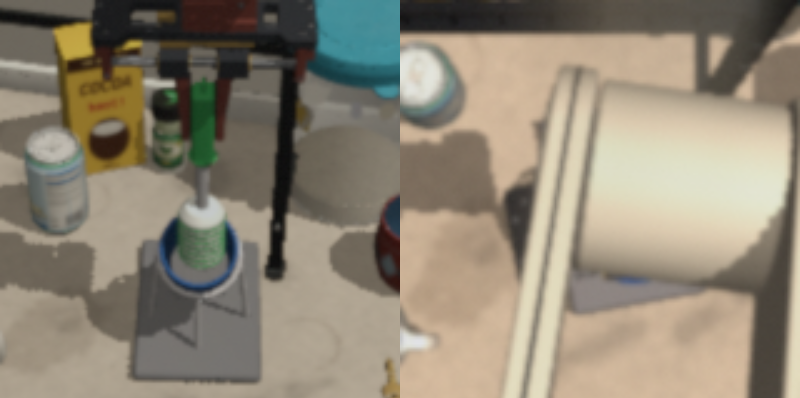

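Request:
apply_moves(commands=[[[-0.003, -0.0005, 0.015, 0], [-0.004, -0.0007, 0.045, 0], [-0.004, -0.0007, 0.075, 0], [-0.004, -0.0007, 0.087, 0]]])

```text
t: 21.08
ee_pos: [539.3, -69.3, 558.4]
orientation: [-0.143, 1.561, 0.141]
ft_force: [1.0, -0.2, -1.5]
width: 20.1
```

Request:
apply_moves(commands=[[[-0.01, 0.03, 0, 0], [-0.025, 0.075, 0, 0], [-0.04, 0.12, 0, 0], [-0.055, 0.165, 0, 0], [-0.068, 0.205, 0, 0], [-0.078, 0.235, 0, 0], [-0.082, 0.249, 0, 0], [-0.082, 0.249, 0, 0]]])

```text
t: 22.08
ee_pos: [457.1, 180.1, 555.2]
orientation: [-0.144, 1.566, 0.143]
ft_force: [-0.3, 0.1, -0.6]
width: 20.0
```

```bash
python3 look.py 12 brush brush_grip pot_in pot
```

```text
side brush [460.8 179.7 219.3] 0.56 h,l,z [-27.9 258.4 219.3]
side brush_grip [457.5 178.8 394.2] 0.65 h,l,z [-31.3 258.1 394.2]
side pot [454.3 162.9   1. ] 0.94 h,l,z [-37.3 243.1   1. ]
top brush [454.6 181.2 213.9] 0.4 h,l,z [-33.8 261.  213.9]
top brush_grip [681.9 121.7   3.3] 0.57 h,l,z [179.1 161.6   3.3]
top pot_in [455.4 185.1   6.8] 0.97 h,l,z [-32.3 264.7   6.8]
top pot [460.8 167.2  -2.3] 0.73 h,l,z [-30.2 246.1  -2.3]
grip h,l,z [-31.4 258.8 392.2] [457.3 179.4 555.2] [ 0.3  1.2 -1.2] [-0.    0.   -0.02] 22.575 19.75827757950629
```

View pics/s12.png

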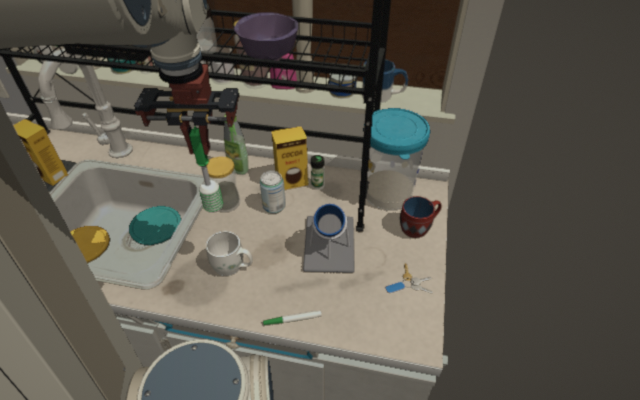

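Request:
apply_moves(commands=[[[0, 0.002, -0.03, 0], [0, 0.002, -0.07, 0], [0, 0.002, -0.11, 0], [0, 0.002, -0.145, 0], [0, 0.002, -0.175, 0], [0, 0.002, -0.192, 0], [0, 0.002, -0.2, 0], [0, 0.002, -0.2, 0]]])

```text
t: 23.58
ee_pos: [457.3, 181.8, 355.1]
orientation: [-0.142, 1.567, 0.142]
ft_force: [0.2, 0.4, -1.5]
width: 19.8
```

Request:
apply_moves(commands=[[[0, 0, -0.002, 0], [0, 0, -0.005, 0], [0, 0, -0.005, 0]]])

```text
t: 23.95
ee_pos: [457.1, 181.8, 350.3]
orientation: [-0.142, 1.566, 0.142]
ft_force: [-0.4, -0.2, -0.7]
width: 19.8
```

Request:
apply_moves(commands=[[[0, 0, -0.002, 0], [0, 0, -0.003, 0], [0, 0, -0.003, 0]]])

```text
t: 24.32
ee_pos: [457.1, 181.8, 347.1]
orientation: [-0.142, 1.566, 0.142]
ft_force: [1.3, 0.3, -1.2]
width: 19.8
```

Request:
apply_moves(commands=[[[0, 0, -0.001, 0], [0, 0, -0.003, 0], [0, 0, -0.003, 0]]])

```text
t: 24.7
ee_pos: [457.2, 181.8, 344.2]
orientation: [-0.142, 1.566, 0.142]
ft_force: [-0.9, -0.1, 0.6]
width: 19.7
```

Request:
apply_moves(commands=[[[0, 0, -0.001, 0], [0, 0, -0.002, 0], [0, 0, -0.002, 0]]])

```text
t: 25.08
ee_pos: [457.2, 181.8, 342.3]
orientation: [-0.142, 1.566, 0.142]
ft_force: [-0.4, -0.7, 3.6]
width: 20.1
```

Request:
apply_moves(commands=[[[0, 0, 0, 0], [0, 0, 0, 0], [0, 0, 0.001, 0]]])

```text
t: 25.45
ee_pos: [457.2, 181.8, 343.2]
orientation: [-0.142, 1.566, 0.142]
ft_force: [0.3, 0.7, 1.5]
width: 19.9
```

```bash
python3 look.py 13 brush brush_grip pot_in pot; python3 -c "
import cv2
a=cv2.imread('pics/s13.png');cv2.imwrite('pics/m13.png',cv2.resize(a[150:290,150:290],None,fx=4,fy=4))"
```

```text
side brush [456.9 182.9   6.9] 0.96 h,l,z [-31.2 262.3   6.9]
side brush_grip [455.3 181.6 181.5] 0.8 h,l,z [-33.  261.3 181.5]
side pot_in [454.1 178.7   3.1] 0.66 h,l,z [-34.7 258.7   3.1]
side pot [456.8 162.9   2. ] 0.6 h,l,z [-34.9 242.6   2. ]
top brush [452.1 182.8   8. ] 0.63 h,l,z [-35.9 263.    8. ]
top brush_grip [456.2 182.6 180.6] 0.41 h,l,z [-31.9 262.1 180.6]
top pot_in [455.7 182.3   7.7] 0.56 h,l,z [-32.5 261.9   7.7]
top pot [458.6 163.   -2.5] 0.55 h,l,z [-33.1 242.4  -2.5]
grip h,l,z [-31.1 261.1 180.2] [457.2 181.8 343.2] [0.2 1.1 2. ] [ 0.15 -0.05  0.05] 25.95 19.88585978464576
```

View pics/m13.png

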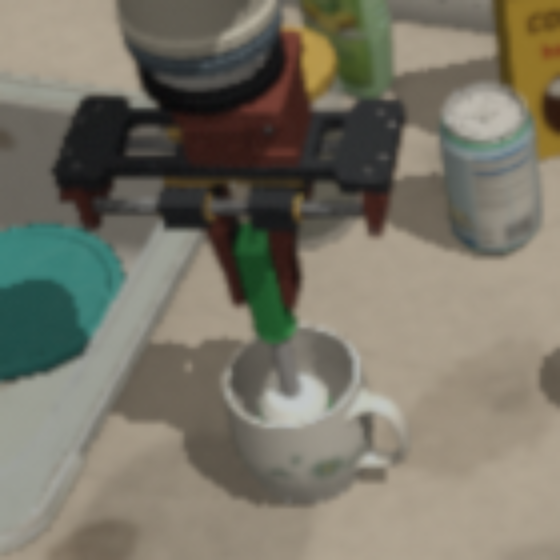

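The brush head sits on the mug floor, upright and centred, still in the fingers. I release gradually, then go straight up.

Request:
apply_moves(commands=[[[0, 0, 0, 0], [0, 0, 0, 0], [0, 0, 0, 0], [0, 0, 0, 0]]], gripper=0.04)

```text
t: 26.45
ee_pos: [457.1, 181.8, 343.1]
orientation: [-0.142, 1.566, 0.142]
ft_force: [0.5, -0.4, 0.7]
width: 40.2
```

Request:
apply_moves(commands=[[[0, 0, 0, 0], [0, 0, 0, 0], [0, 0, 0, 0], [0, 0, 0, 0], [0, 0, 0, 0], [0, 0, 0, 0]]], gripper=0.085)

```text
t: 27.2
ee_pos: [457.1, 181.8, 343.2]
orientation: [-0.142, 1.566, 0.142]
ft_force: [0.5, 0.3, 0.8]
width: 84.7
```

Request:
apply_moves(commands=[[[0, 0, 0.015, 0], [0, 0, 0.04, 0], [0, 0, 0.08, 0], [0, 0, 0.13, 0], [0, 0, 0.15, 0], [0, 0, 0.15, 0]]])

```text
t: 27.95
ee_pos: [457.3, 181.8, 495.6]
orientation: [-0.141, 1.562, 0.143]
ft_force: [0.2, -0.2, -0.4]
width: 85.1
```

```bash
python3 look.py 14 brush brush_grip pot_in pot drink_can red_mug tea_jar key_ring
```

```text
side brush [455.6 179.4  10.9] 0.58 h,l,z [-33.1 259.1  10.9]
side brush_grip [458.  181.3 183.7] 0.86 h,l,z [-30.4 260.5 183.7]
side pot_in [456.  181.4   2.4] 0.93 h,l,z [-32.3 261.    2.4]
side pot [456.5 164.4   5. ] 0.66 h,l,z [-34.9 244.2   5. ]
side drink_can [686.7 120.8  -1.1] 0.72 h,l,z [183.7 159.8  -1.1]
side red_mug [ 693.4 -288.9   -2. ] 0.9 h,l,z [ 116.5 -244.3   -2. ]
side tea_jar [ 6.737e+02  2.672e+02 -3.000e-01] 0.59 h,l,z [ 1.972e+02  3.062e+02 -3.000e-01]
side key_ring [ 507.4 -270.3   -2.1] 0.67 h,l,z [ -63.1 -192.6   -2.1]
top brush [454.2 182.    9.4] 0.46 h,l,z [-34.  261.9   9.4]
top pot_in [459.4 184.5  10.4] 0.68 h,l,z [-28.4 263.4  10.4]
top pot [456.7 165.3  -0. ] 0.68 h,l,z [-34.6 245.   -0. ]
top drink_can [684.2 121.2   0.7] 0.65 h,l,z [181.3 160.7   0.7]
top red_mug [ 690.5 -288.9    3. ] 0.85 h,l,z [ 113.7 -243.8    3. ]
top tea_jar [ 6.765e+02  2.660e+02 -4.000e-01] 0.96 h,l,z [199.8 304.5  -0.4]
top key_ring [ 5.074e+02 -2.689e+02  3.000e-01] 0.88 h,l,z [ -62.8 -191.2    0.3]
grip h,l,z [-31.1 261.1 330.2] [457.1 181.8 493.2] [ 0.7 -0.5 -0.2] [0.06 0.06 0.01] 28.85 85.08282625740259
```

View pics/s14.png

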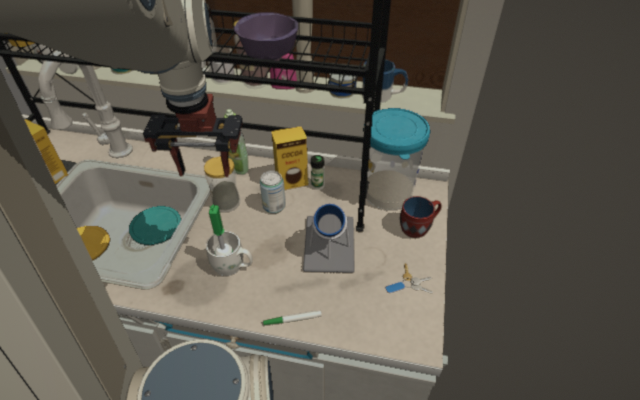

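The brush stands upright in the mug, handle top near (215,210) and mug near (225,252). The gripper is clear above it and everything else is where it was. I'll hand the job in.

```bash
python3 -c "
from workcell import workorder
print(workorder.close_job())"
```

```text
the job is handed in; nothing more can be done
None
```

I scrubbed the tumbler and put the brush back in the flowered mug, then handed the job in at about 29 s; no verdict was reported.

- **Getting it in:** The tool can only point down, so I tilted the brush about 35° between the finger pads by levering it against the tumbler's mouth. I then slid it down the tumbler's axis.
- **Strokes:** It pressed on the bottom three times, with about 8–11 N along the axis by the wrist force. Between strokes I drew the brush back 83–85 mm. The end came up about 75 mm by the camera estimate, above the 70 mm asked for.
- **Putting it back:** I levered the brush upright at the upper rim and felt it onto the mug floor at about 4 N. I then let go and went straight up.

**Last checks:**
- The brush stands upright in the mug. The networks put its end within about 6 mm of the mug's centre.
- The networks put the end's height at 9–11 mm above the worktop, with the mug floor at 7 mm. That is within their error.
- The mug, can, red mug, jar and keys are all within measuring error of where they started.
- The fingers are open and clear of everything.

The networks sometimes reported the brush in the wrong place while the arm hid it. I set those readings aside after comparing them with the pictures and the arm's own position.

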